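# Zero the peak pointer of the round force gauge

### The job

Two dial force gauges lie face up on the worktop, each with its peak pointer still standing up the scale from the last bond test. Turn the reset knob of the round gauge anticlockwise (seen from above) until its peak pointer is back at the zero stop, then let go of it. The square gauge's reading has not been written down yet, so leave its pointer where it stands.

Things in the scene. Friction and masses are not known exactly. Their poses are not given: they have to be found in the camera images.
- round_gauge_peak (a joint): reset knob and peak pointer of the round gauge (fixed round grey body 120 mm across, 28 mm high, white dial 100 mm). rad: 0 at the zero stop, growing clockwise seen from above; starts at 0.7 to 1.3. Turns about a vertical axis, stays where left (friction 0.05 N m); hard stop at 0: the steel pin on the dial, on the side opposite to the gauge's plunger, roughly toward the robot.
- round_gauge_knob (a point): grip point on the axis of the round gauge's knob, 56 mm above the worktop. Knob: black upright bar 40 mm long, 12 mm thick, top 10.5 mm above this point; pinch it across the 12 mm from above. The dial is 27 mm below, its rim 25 mm: tips may reach 20 mm below. Frame turns with the knob: x along the bar, y across, z up; steel pointer 3 mm wide toward -x, to 40 mm from the axis, on the dial.
- square_gauge_knob (a point): the same point on the other gauge, to be left alone: square grey body 84 mm wide, 28 mm high, dial 74 mm across, the same size of knob, grip point also 56 mm above the worktop. Frame as for the round gauge.
- square_gauge_tip (a point): tip of the peak pointer of the square gauge, 27 mm from its knob's axis, 31 mm above the worktop; it turns with that knob

How it is judged:
By the outcome, as a careful person would: the job done as asked, in the order asked, and still so for the second after the job is handed in, with the robot touching nothing.
It also fails if it takes over 35 s, if anything falls off the work surface, if the arm or the gripper's body presses on something with over 40 N, if the wrist force passes 120 N, or if a joint passes its speed limit or range.

### The arm

A 6-joint arm with a two-finger parallel gripper is mounted at the origin on a cart in front of the work surface, level with it; the furniture and walls round the work are solid. World frame = base frame: x ahead of the robot, y to its left, z up, the work surface at z = 0. Lengths are in m, angles in degrees, forces in N, time in s.
With the tool pointing down it reaches from about 0.25 to 0.725 m from the base axis. Payload 9.7 kg.
Tool frame: the origin (TCP) lies midway between the tips of the shut fingers; the grasp point (between the pads) lies bot.hold_point_z behind it (bot.hold_point_z is the distance from the TCP to the grasp point, in m); z points along the fingers, y is the line along which they close (so a half turn about z gives the same grasp; the last joint's range is limited). The gripper opens to 85 mm and grips with 20 to 120 N. Pads are 22 mm wide; open, the fingers measure 114 mm over their backs; the gripper's body (76 mm by 85 mm) begins 54 mm behind the grasp point. The pads swing forward as they close: fully open they stand 13 mm farther back than shut.
Start: joints at [77.235, 4.979, 10.078, 95.1, 0, 90], TCP at [0.122, 0.536, 0.231] pointing down, gripper open.
Joint ranges: [-179.16, 179.16], [-48.56, 103.87], [-65.8, 70.77], [-126.05, 130.52], [-82.76, 87.17], [-180, 180]. Speed limits (degrees/s): [127.2, 127.2, 147.25, 180, 180, 180].

### API

Orientations are given as [roll, pitch, yaw] about the fixed x, y, z axes, in that order (R = Rz(yaw) Ry(pitch) Rx(roll)).
In Python, from workcell import bot, camera, camera_model, ticket gives the robot as it stands.
- The arm moves only by the tool send_rows, never from a script. Its argument "targets" is text: rows parted by semicolons, each of 5 numbers parted by spaces: the shift along the tool's x, y, z in mm, then the turn about the tool's z in degrees, then the closure in counts, from 0 (fully open) to 255 (shut). A call has 1 to 20 rows; each row is the pose to reach, as a shift and turn from the pose commanded when the call began, along the tool's axes at that moment; what a row does not reach only later rows make up. A row lasts 1/8 s, in which the tool goes at most 62.5 mm and 10.7 degrees, less where a joint would pass 70% of its speed; a pose out of reach is approached as far as the arm can. A call with a gripper value outside its range is refused whole. The fingers move at their own pace and stop on an object; "newtons" is the grip in N (left out, the last holds). Time passes only in rows, so rows that repeat a pose let the fingers close. It gives the time, the measured TCP pose, the force, the opening and the grip force at its end, in the units of the state.
- bot.get_obs(): the state, without advancing time (a new reading comes with each control period).
- camera(name): name is "scene" or "side" or "wrist"; returns the picture (384x512x3 uint8, blue, green, red); there is no depth.
- camera_model(name): a dict with "K" (3x3 intrinsics, pixels), "dist_coeffs" ([k1, k2, p1, p2, k3] as OpenCV has them; the pictures are not rectified), "pose" (4x4, takes a point from camera to world coordinates); the wrist camera has in their place "T_tool_cam" (4x4, takes a point from camera to tool coordinates, whose origin is the TCP and whose axes are the flange's). Camera axes: x right, y down, z forward; pixel columns grow to the right and rows downward; lengths in m; the calibration is good to about 2 mm. A picture is of the moment at which its call begins: read the wrist's pose just before it. camera_model takes no time and is no camera call.
- ticket.job_done(): hands the job in; it is judged then, once.
The state is a dict: "time": time; "q": joint angles; "qd": joint speeds; "joint_efforts": joint torques, N m; "ee_pos": TCP position; "tcp_rot": TCP orientation; "wrist_force": force on the tool from outside, world axes, zero at the start; "torque": the same for the moment, N m; "opening": finger opening in m; "grasp_force": force on a finger pad.
Only numpy, scipy, OpenCV 4.12 (cv2) and the standard library are available. Lean on these libraries where they do the work, as an engineer would, in place of code of your own. Each camera call takes 0.05 s, during which the arm holds its last target. There are 200 camera calls.

## Working session

There is one attempt and no reset: what is moved stays moved. The work goes in short steps, Python scripts to look and compute and a tool call to move; the robot and the scene stay as the last step left them, time stands still between calls to the robot, and variables do not carry over. Pictures are saved under pics/ and viewed, at most 10 in all, crops included, and the job is handed in when it is done.

Besides the shell and the picture viewer there is one more tool, called after "Call:" as name(argument=value, ...), one argument or row to a line, values as JSON. send_rows: Moves the arm, as the interface text tells. Its arguments: {"type":"object","properties":{"targets":{"type":"string"},"newtons":{"type":"number"}},"required":["targets"]}

```bash
mkdir -p pics
python3 - <<'E'
from workcell import bot,camera,camera_model
import cv2,numpy as np
o=bot.get_obs();print({k:o[k] for k in("time","ee_pos","tcp_rot","opening","q")},bot.hold_point_z)
a=camera("scene");b=camera("wrist");c=camera("side")
cv2.imwrite("pics/scene.png",a);cv2.imwrite("pics/wrist.png",b);cv2.imwrite("pics/side.png",c)
cv2.imwrite("pics/a.png",cv2.resize(np.vstack([np.hstack([a,b]),np.hstack([c,c*0])]),(800,600)))
for n in("scene","side","wrist"):print(n,camera_model(n))
E
```

```text
{'time': 0.0, 'ee_pos': array([0.12148973, 0.53616561, 0.23058106]), 'tcp_rot': array([-1.79922280e+02, -7.52113751e-05,  1.67234519e+02]), 'opening': 0.08548658945508956, 'q': array([7.72329009e+01, 5.01081681e+00, 1.00339248e+01, 9.51008280e+01,
       7.30167283e-05, 8.99983820e+01])} 0.0187
scene {'K': array([[387.61455927,   0.        , 256.93340228],
       [  0.        , 387.61455927, 190.95942338],
       [  0.        ,   0.        ,   1.        ]]), 'dist_coeffs': array([-0.1114638,  0.       ,  0.       ,  0.       ,  0.       ]), 'pose': array([[ 0.54443128, -0.50491365,  0.66981847, -0.01979863],
       [-0.83850186, -0.34908087,  0.41839835, -0.34277794],
       [ 0.02256578, -0.78943318, -0.61342158,  0.60989457],
       [ 0.        ,  0.        ,  0.        ,  1.        ]])}
side {'K': array([[382.41976557,   0.        , 260.12019096],
       [  0.        , 382.41976557, 194.80601273],
       [  0.        ,   0.        ,   1.        ]]), 'dist_coeffs': array([-0.06958561,  0.        ,  0.        ,  0.        ,  0.        ]), 'pose': array([[-0.94095649, -0.16956573,  0.29299889,  0.2670291 ],
       [-0.33850534,  0.48119607, -0.80861887,  0.7222649 ],
       [-0.00387587, -0.86005686, -0.51018346,  0.52172729],
       [ 0.        ,  0.        ,  0.        ,  1.        ]])}
wrist {'K': array([[308.63538999,   0.        , 255.04659038],
       [  0.        , 308.63538999, 192.21152794],
       [  0.        ,   0.        ,   1.        ]]), 'dist_coeffs': array([-0.00181683,  0.        ,  0.        ,  0.        ,  0.        ]), 'T_tool_cam': array([[-5.45160927e-04, -9.46301026e-01, -3.23286362e-01,
         8.43163342e-02],
       [ 9.99999365e-01, -8.34815808e-04,  7.57305298e-04,
         2.33676880e-04],
       [-9.86523345e-04, -3.23285743e-01,  9.46300880e-01,
        -1.43400775e-01],
       [ 0.00000000e+00,  0.00000000e+00,  0.00000000e+00,
         1.00000000e+00]])}
```

View pics/a.png

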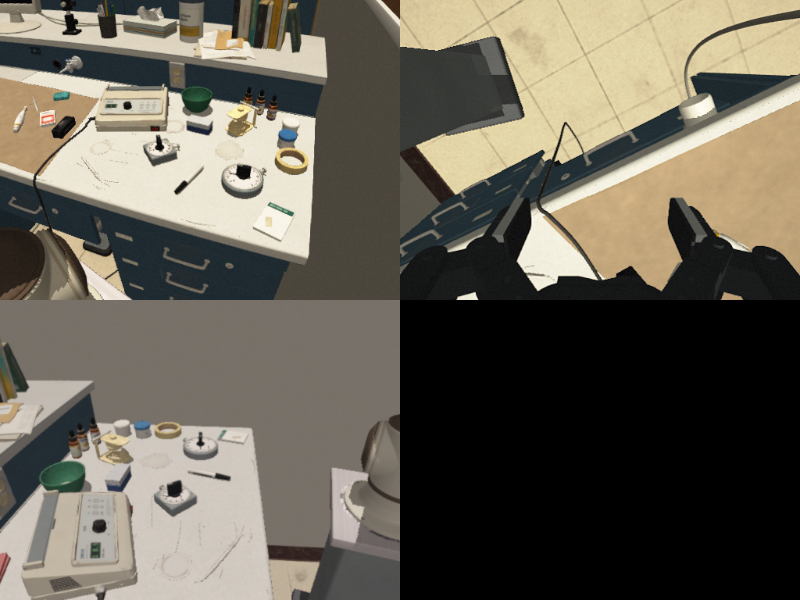

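The scene view shows the round gauge near (310,226) with its knob near (312,219), and the square gauge near (205,190). In the side view the round gauge is near (256,186) and the square one near (224,250).

```bash
cat > h.py <<'E'
import cv2,numpy as np
from workcell import bot,camera,camera_model
from scipy.spatial.transform import Rotation as R
def pose(n,o=None):
    m=camera_model(n)
    if n!="wrist":return m,m["pose"]
    T=np.eye(4);T[:3,:3]=R.from_euler("xyz",o["tcp_rot"],degrees=True).as_matrix();T[:3,3]=o["ee_pos"]
    return m,T@m["T_tool_cam"]
def plane(n,uv,z,o=None):
    m,P=pose(n,o)
    p=cv2.undistortPoints(np.float64(uv).reshape(-1,1,2),m["K"],m["dist_coeffs"])[:,0]
    d=np.c_[p,np.ones(len(p))]@P[:3,:3].T
    return P[:3,3]+d*((z-P[2,3])/d[:,2])[:,None]
E
python3 - <<'E'
from h import *
for n,cs in(("scene",[(312,219),(203,183)]),("side",[(256,177),(224,242)])):
    im=cv2.imread(f"pics/{n}.png");crops=[]
    for c in cs:
        x,y=c[0]-45,c[1]-35
        cr=im[y:y+80,x:x+90]
        m=(cr.max(2)<60).astype(np.uint8)
        k,l,s,ce=cv2.connectedComponentsWithStats(m)
        for i in range(1,k):
            if s[i,4]>30:
                u=ce[i]+[x,y];print(n,c,s[i],u,plane(n,u,.05)[0].round(4))
        crops.append(cv2.resize(cr,None,fx=4,fy=4))
    cv2.imwrite(f"pics/c_{n}.png",np.hstack(crops))
a=cv2.imread("pics/c_scene.png");b=cv2.imread("pics/c_side.png");cv2.imwrite("pics/c.png",cv2.resize(np.vstack([a,b]),(675,600)))
E
```

```text
scene (312, 219) [ 35  27  19  19 272] [311.36397059 219.79411765] [ 0.5733 -0.1133  0.05  ]
scene (203, 183) [82 13  8  7 44] [243.54545455 163.88636364] [0.6676 0.1297 0.05  ]
scene (203, 183) [35 14 11  6 36] [197.94444444 164.13888889] [0.5995 0.2256 0.05  ]
scene (203, 183) [ 41  26  11  19 115] [203.33913043 184.74782609] [0.5388 0.1581 0.05  ]
side (256, 177) [42 33  8 12 49] [256.28571429 181.59183673] [ 0.5697 -0.0847  0.05  ]
side (224, 242) [ 36  25  17  20 277] [223.35018051 241.8700361 ] [0.5449 0.1733 0.05  ]
```

View pics/c.png

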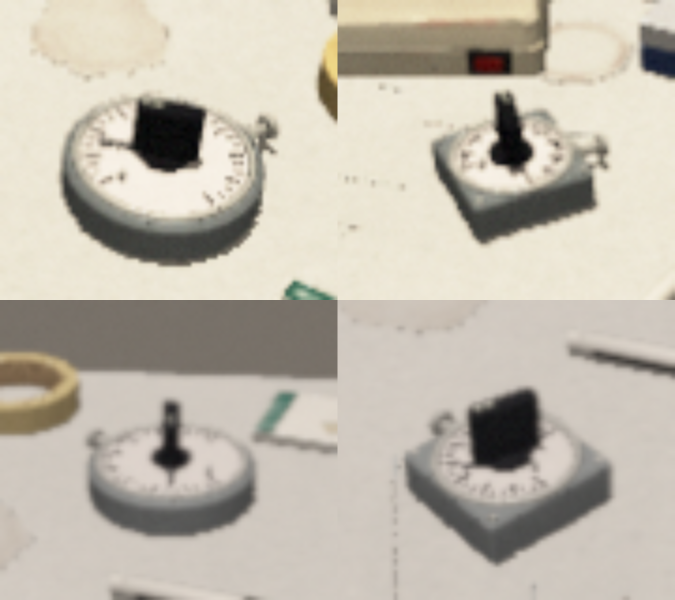

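Both views agree: the round gauge is at about (0.57, -0.10), and its pointer points roughly toward +y. I'm moving above it.

Call:
send_rows(
  targets="-40 -36 0 4 0;-80 -72 0 8 0;-120 -108 0 12 0;-160 -144 0 16 0;-200 -180 0 20 0;-240 -216 0 24 0;-280 -252 0 28 0;-320 -288 0 32 0;-360 -324 0 36 0;-400 -360 0 40 0;-440 -396 0 44 0;-480 -432 0 48 0;-520 -468 0 52 0;-560 -504 0 52 0;-579 -521 0 52 0;-579 -521 0 52 0;-579 -521 0 52 0;-579 -521 0 52 0",
)

```text
time: 2.4
ee_pos: [0.5707, -0.0987, 0.2317]
tcp_rot: [180.0, 0.0, 115.3]
wrist_force: [0.6, -0.5, -0.2]
opening: 0.0853
grasp_force: 0.0
```

Run:
```python
from h import *
o=bot.get_obs();im=camera("wrist");cv2.imwrite("pics/w1.png",im)
print(o["time"],o["ee_pos"],o["tcp_rot"],o["q"])
cr=im
g=cv2.cvtColor(im,cv2.COLOR_BGR2GRAY)
m,P=pose("wrist",o)
q=cv2.projectPoints(np.float64([[.5715,-.1,.0665]]),*(lambda Q:(cv2.Rodrigues(Q[:3,:3])[0],Q[:3,3]))(np.linalg.inv(P)),m["K"],m["dist_coeffs"])[0].ravel();print(q)
```

```text
2.4 [ 0.5707188  -0.09874527  0.2316749 ] [1.79978253e+02 6.68600315e-03 1.15296619e+02] [-9.81955052e+00  9.06122120e+00  1.46124806e+01  9.55296245e+01
  7.04067426e-03  5.48838306e+01]
[255.62765125 174.31642081]
```

View pics/w1.png

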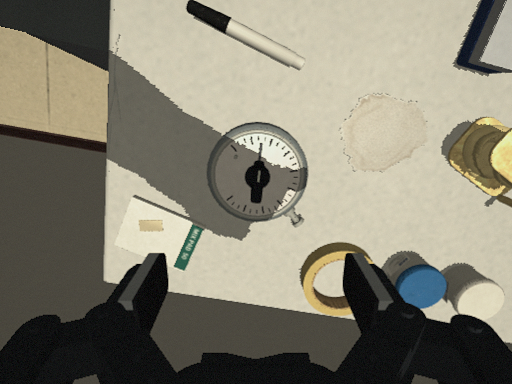

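The wrist view shows the round gauge centred near (258,172), with its bar upright in the image, the pointer tip near (262,145) and the zero pin near (236,156). The plunger is at (297,218). Next I measure these points precisely.

Run:
```python
from h import *
o=bot.get_obs();im=cv2.imread("pics/w1.png")
g=cv2.cvtColor(im,cv2.COLOR_BGR2GRAY)
c=cv2.HoughCircles(g[100:245,180:340],cv2.HOUGH_GRADIENT,1,50,param1=100,param2=20,minRadius=38,maxRadius=56)
if c is not None:
  for a in c[0]:print("circle",a+[180,100,0],plane("wrist",[a[:2]+[180,100]],.029,o))
x,y=205,118
m=(im[y:y+110,x:x+110].max(2)<45).astype(np.uint8)
k,l,s,ce=cv2.connectedComponentsWithStats(m)
i=1+s[1:,4].argmax();ys,xs=np.where(l==i);pts=np.c_[xs+x,ys+y].astype(np.float32)
print(s[i],ce[i]+[x,y],cv2.minAreaRect(pts),plane("wrist",[ce[i]+[x,y]],.05,o))
w=plane("wrist",[[262,145],[236,156]],.031,o);print(w)
cv2.imwrite("pics/w1c.png",cv2.resize(im[y:y+110,x:x+110],None,fx=5,fy=5,interpolation=cv2.INTER_CUBIC))
```

```text
circle [256.5        177.5         47.59999847] [[ 0.57869178 -0.11246974  0.029     ]]
[ 40  38  25  47 630] [256.78095238 179.72539683] ((255.94825744628906, 178.87930297851562), (23.95469856262207, 44.75257873535156), 21.801406860351562) [[ 0.57735633 -0.10920498  0.05      ]]
[[ 0.56780303 -0.07513773  0.031     ]
 [ 0.54659214 -0.09897847  0.031     ]]
```

View pics/w1c.png

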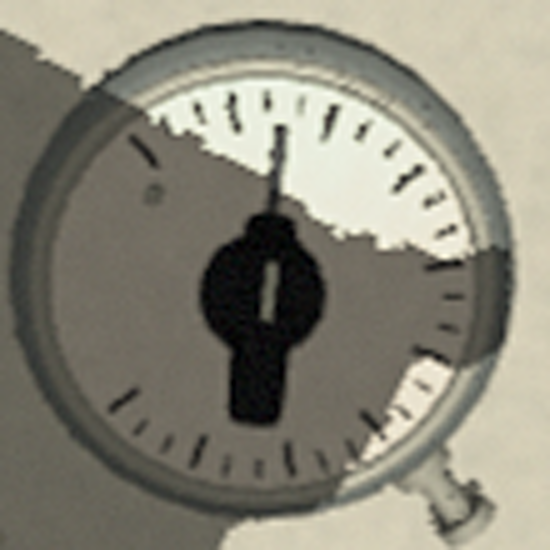

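Run:
```python
from h import *
o=bot.get_obs()
f=lambda a,b,z:plane("wrist",[[205+a/5,118+b/5]],z,o)[0]
for n,p in dict(dial=(262,281,.029),bartop=(263,318,.0665),hub=(263,295,.04),e1=(272,215,.0665),e2=(255,420,.0665),tip=(282,127,.03),tail=(273,200,.03),pin=(152,193,.03),pinTop=(152,193,.036)).items(): print(n,f(*p).round(4))
c=f(262,281,.029)
for p in((282,127),(152,193)):
  d=f(*p,.03)-c;print(np.hypot(*d[:2]),np.degrees(np.arctan2(d[1],d[0])))
d=f(272,215,.0665)-f(255,420,.0665);print("bar",np.hypot(*d[:2]),np.degrees(np.arctan2(d[1],d[0])))
```

```text
dial [ 0.5779 -0.1084  0.029 ]
bartop [ 0.5768 -0.1063  0.0665]
hub [ 0.5781 -0.1086  0.04  ]
e1 [ 0.569  -0.0857  0.0665]
e2 [ 0.585  -0.1276  0.0665]
tip [ 0.5665 -0.074   0.03  ]
tail [ 0.5719 -0.0898  0.03  ]
pin [ 0.5463 -0.1001  0.03  ]
pinTop [ 0.5461 -0.0988  0.036 ]
0.03631117731652987 108.32893051104524
0.03270629058705647 165.30040197245893
bar 0.04485379080442126 110.88560644689346
```

Call:
send_rows(
  targets="-3 1 30 2 90;-6 1 60 4 90;-9 2 90 5 90;-12 2 115 5 90;-12 2 130 5 90;-12 2 130 5 90;-12 2 130 5 90",
  newtons=20,
)

```text
time: 3.32
ee_pos: [0.5785, -0.1095, 0.1026]
tcp_rot: [179.9, 0.0, 110.3]
wrist_force: [0.8, 0.9, -0.0]
opening: 0.0552
grasp_force: 0.0
```

Run:
```python
from h import *
o=bot.get_obs();im=camera("wrist");cv2.imwrite("pics/w2.png",im)
print(o["ee_pos"],o["tcp_rot"])
```

```text
[ 0.57846898 -0.10951327  0.10256599] [1.79920867e+02 4.64631615e-02 1.10253092e+02]
```

View pics/w2.png

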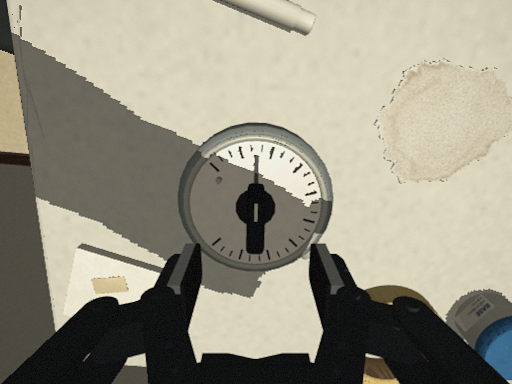

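The bar is upright at x=256, midway between the fingers (at about 192 and 320), and the pin is at (219,180). They're aligned, so I'll descend and close.

Call:
send_rows(
  targets="0 0 20 0 90;0 0 40 0 90;0 0 55 0 90;0 0 61 0 90;0 0 61 0 90;0 0 61 0 255;0 0 61 0 255;0 0 61 0 255;0 0 61 0 255;0 0 61 0 255;0 0 61 0 255;0 0 61 0 255",
  newtons=20,
)

```text
time: 4.88
ee_pos: [0.5785, -0.1096, 0.0409]
tcp_rot: [179.9, 0.0, 110.2]
wrist_force: [2.6, 1.7, 4.4]
opening: 0.0116
grasp_force: 25.7
```

Call:
send_rows(
  targets="0 0 0 -5 255;0 0 0 -10 255;0 0 0 -15 255;0 0 0 -20 255;0 0 0 -25 255;0 0 0 -30 255;0 0 0 -35 255;0 0 0 -40 255;0 0 0 -43 255;0 0 0 -43 255",
)

```text
time: 6.12
ee_pos: [0.5776, -0.1104, 0.0409]
tcp_rot: [-179.9, 0.0, 153.2]
wrist_force: [-2.2, -2.7, 8.2]
opening: 0.0111
grasp_force: 26.0
```

Run:
```python
from h import *
o=bot.get_obs();im=camera("wrist");cv2.imwrite("pics/w3.png",cv2.resize(im[60:384,90:420],None,fx=1.8,fy=1.8))
print(o["ee_pos"],o["tcp_rot"],o["torque"],o["wrist_force"],o["grasp_force"],o["q"][5])
```

```text
[ 0.5776282 -0.1104213  0.0408753] [-1.79911777e+02  1.70792773e-02  1.53242037e+02] [-0.48127091  0.61143957  0.05450531] [-2.18924013 -2.6934994   8.18274481] 26.040699183940887 15.979081515134032
```

View pics/w3.png

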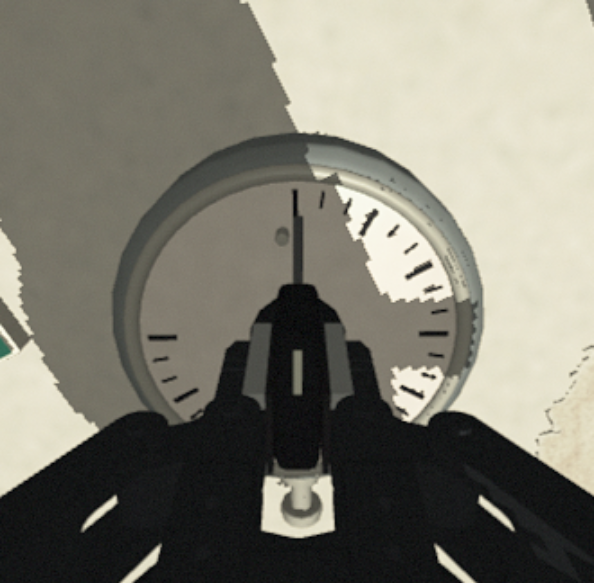

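The pointer (x≈298) is just right of the pin (282,236), about 3° short. I'll close in gently.

Call:
send_rows(
  targets="0 0 0 -1 255;0 0 0 -2 255;0 0 0 -3 255;0 0 0 -3 255",
)

```text
time: 6.68
ee_pos: [0.5777, -0.1104, 0.0409]
tcp_rot: [-179.9, 0.0, 156.1]
wrist_force: [-3.4, -2.5, 7.6]
opening: 0.0117
grasp_force: 36.8
```

Run:
```python
from h import *
o=bot.get_obs();im=camera("wrist");cv2.imwrite("pics/w4.png",cv2.resize(im[150:270,190:320],None,fx=4,fy=4))
print(o["tcp_rot"],o["torque"],o["wrist_force"],o["grasp_force"])
```

```text
[-1.79924010e+02  1.42007036e-02  1.56148783e+02] [-0.39273958  0.60582836 -0.79068905] [-3.36575602 -2.49761519  7.56645447] 36.769954562187195
```

View pics/w4.png

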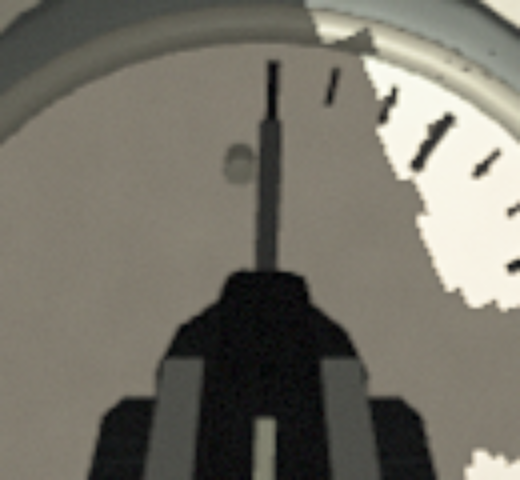

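The reaction torque jumped to 0.8 N m, and the pointer touches the pin and lines up with the zero tick, so it's at the stop. I'll release and lift.

Call:
send_rows(
  targets="0 0 0 0 90;0 0 0 0 90;0 0 0 0 90;0 0 0 0 90;0 0 -15 0 90;0 0 -40 0 90;0 0 -80 0 90;0 0 -120 0 90;0 0 -120 0 90;0 0 -120 0 90",
)

```text
time: 7.98
ee_pos: [0.578, -0.1096, 0.1604]
tcp_rot: [180.0, 0.0, 156.2]
wrist_force: [0.5, 0.1, -0.6]
opening: 0.0557
grasp_force: 0.0
```

Run:
```python
from h import *
o=bot.get_obs();im=camera("wrist");cv2.imwrite("pics/w5.png",cv2.resize(im[110:260,180:330],None,fx=4,fy=4))
print(o["time"],o["ee_pos"],o["wrist_force"],o["opening"])
```

```text
7.975 [ 0.57801162 -0.10962814  0.16042829] [ 0.452174    0.08736691 -0.62119584] 0.055734611449891024
```

View pics/w5.png

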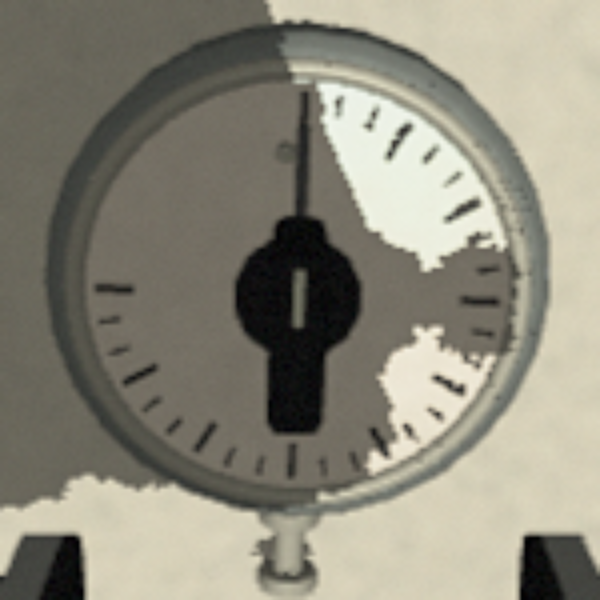

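After release the pointer (300,150 in the crop) still stands against the pin (285,152), on the zero tick. The gripper is clear.

```bash
python3 -c "
from workcell import ticket
print(ticket.job_done())"
```

```text
the job is handed in; nothing more can be done
None
```

The round gauge's peak pointer is back against its zero stop, the knob is released with the gripper clear above it, I never went near the square gauge, and I handed the job in about 8 s into the 35 s limit.

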